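# Charge the grinding jar

### The job

Draw the open vial of four grinding balls out of its socket in the angled block, tip it over the funnel so that all four balls run down into the grinding jar, without spilling any, knocking the filling stand or disturbing the two capped vials. Do not put the vial back: finish while still holding the emptied vial still over the funnel, its mouth clearly pointing downward, raised clear above the funnel rim and touching nothing but the gripper.

Things in the scene. Friction and masses are not known exactly. Their poses are not given: they have to be found in the camera images.
- vial: the only vial without a cap: clear glass cylinder, 30 mm outside diameter, 25.6 mm bore, 80 mm long, about 40 g, four balls in its bottom. Origin: centre of its underside; +z along its axis to the open mouth. It stands 30 mm deep in the first, third or fifth socket of the block, 1.5 mm of play all round, leaning 30 degrees from vertical to the block's +y; 50 mm of it stick out
- vial_mouth (a point): centre of the open vial's rim, 80 mm along its +z from its underside
- ball_1_center (a point): centre of grinding ball 1: plain dark metal ball, 12 mm in diameter, 13 g; all four are alike
- ball_2_center (a point): centre of grinding ball 2: plain dark metal ball, 12 mm in diameter, 13 g; all four are alike
- ball_3_center (a point): centre of grinding ball 3: plain dark metal ball, 12 mm in diameter, 13 g; all four are alike
- ball_4_center (a point): centre of grinding ball 4: plain dark metal ball, 12 mm in diameter, 13 g; all four are alike
- vial_block: fixed grey block, 212 mm long (x), 82 mm deep (y); its sloping top faces up and to +y, 30 degrees off level, upper edge 65 mm high at the -y side. Five sockets along x, pitch 37.5 mm; vials in the 1st, 3rd, 5th. Origin: centre of underside. Socket mouths 18 mm to +y of it, 50 mm up; axes lean 30 degrees to +y. A tall microscope stands about 0.5 m to its right (world -y)
- capped_vial_1: a vial like the open one but closed with a white cap (34 mm across, 85 mm long over all) and partly filled with white powder; stands in the block. Origin: centre of its underside, +z to the cap. Must stay where it is
- capped_vial_2: the second capped vial, as the first. Must stay where it is
- filling_stand: fixed stand: grey base plate 150 x 100 x 10 mm that reaches 55 mm to -x and 95 mm to +x of the origin; on it the grinding jar; the funnel is clamped over the jar by a ring on a post that stands 75 mm to +x of the funnel axis, 102 mm high. Origin: on the worktop under the axis of funnel and jar
- funnel_mouth (a point): centre of the funnel's round rim, 116 mm above the worktop; the rim is 100 mm across (96 mm inside), the cone narrows at about 45 degrees to a stem with a 24 mm bore that ends inside the jar
- jar_floor (a point): centre of the inner floor of the grinding jar: a steel cup of 40 mm outside diameter and 32 mm bore, 46 mm deep, straight under the funnel; its floor is 14 mm above the worktop
There are look-alikes about, which are no part of the job. What is shaped like the vial but red is not meant.

How it is judged:
On the way, in this order (a step that is already met when the one before it is completed fails the run):
1. the vial is drawn clear of the block, mouth up, with all four balls still in it (height (world z) of vial above 0.07 m and contact force between vial and vial_block below 0.1 N and angle between vial's own z axis and vertical below 1.2 rad and distance between each of ball_1_center, ball_2_center, ball_3_center, ball_4_center and vial below 0.055 m and z of each of ball_1_center, ball_2_center, ball_3_center, ball_4_center in the frame of vial above 0.003 m), for 0.1 s.
2. all four balls have run through the funnel into the jar (horizontal distance between each of ball_1_center, ball_2_center, ball_3_center, ball_4_center and jar_floor below 0.016 m and z of ball_1_center in the frame of jar_floor between 0 and 0.046 m and z of ball_2_center in the frame of jar_floor between 0 and 0.046 m and z of ball_3_center in the frame of jar_floor between 0 and 0.046 m and z of ball_4_center in the frame of jar_floor between 0 and 0.046 m), for 0.2 s.
At the end, for the whole second after the job is handed in: all four balls are in the jar; the gripper holds the vial still, its mouth at least 10 degrees below level, the mouth's centre within 45 mm of the funnel axis and 2 to 120 mm above the rim, vial not touching the stand; capped vials within 15 mm of where they stood (all of step 2 and angle between vial's own z axis and vertical above 1.745 rad and horizontal distance between vial_mouth and funnel_mouth below 0.045 m and z of vial_mouth in the frame of funnel_mouth between 0.002 and 0.12 m and contact force between the fingers and vial above 1 N and contact force between vial and filling_stand below 0.1 N and linear speed of vial below 0.03 m/s and angular speed of vial below 0.3 rad/s and distance of each of capped_vial_1, capped_vial_2 from where it was at the start of the episode below 0.015 m); the arm keeps its last pose, push and grip.
It fails at once if a ball falls on the worktop (height (world z) of any of ball_1_center, ball_2_center, ball_3_center, ball_4_center below 0.01 m).
It fails at once if the filling stand is knocked with more than 15 N (contact force between any of vial, the arm, the fingers and filling_stand above 15 N).
It fails at once if a capped vial is pulled or knocked out of place (moved more than 25 mm) (distance of any of capped_vial_1, capped_vial_2 from where it was at the start of the episode above 0.025 m).
It also fails if it takes over 40 s, if anything falls off the work surface, if the arm or the gripper's body presses on something with over 40 N, if the wrist force passes 120 N, or if a joint passes its speed limit or range.

### The arm

A 7-joint arm with a two-finger parallel gripper is mounted at the origin on a cart in front of the work surface, level with it; the furniture and walls round the work are solid. World frame = base frame: x ahead of the robot, y to its left, z up, the work surface at z = 0. Lengths are in m, angles in rad, forces in N, time in s.
With the tool pointing down it reaches from about 0.425 to 0.925 m from the base axis. Payload 6.8 kg.
Tool frame: the origin (TCP) lies midway between the tips of the shut fingers; the grasp point (between the pads) lies 19 mm behind it (grip_point_offset is the distance from the TCP to the grasp point, in m); y points along the fingers, x is the direction in which the jaws open and shut, and the axes are right-handed (so a half turn about y gives the same grasp; the last joint's range is limited). The gripper opens to 85 mm and grips with 20 to 120 N. Pads are 22 mm wide; open, the fingers measure 114 mm over their backs; the gripper's body (76 mm by 85 mm) begins 54 mm behind the grasp point. The pads swing forward as they close: fully open they stand 13 mm farther back than shut.
Start: joints at [-1.311, 0.477, 0.022, 1.555, -0.011, 1.109, -0.083], TCP at [0.243, 0.63, 0.231] pointing down, gripper open.
Joint ranges: [-2.96, 2.96], [-0.34, 2.1], [-1.41, 1.46], [0.24, 2.44], [-1.37, 4.51], [0.17, 1.92], [-2.96, 2.96]. Speed limits (rad/s): [2.39, 2.39, 3.14, 3.14, 3.14, 3.14, 3.14].

### API

Orientations are given as a unit quaternion [w, x, y, z].
In Python, from station import get_obs, read_camera, hand_in, grip_point_offset gives the robot as it stands.
- The arm moves only by the tool play_rows, never from a script. Its argument "increments" is a list of rows, each a list of 2 entries, a list of its own where there are three numbers: the shift along the tool's x, y, z in m, then the turn, a rotation vector about the tool's x, y, z in degrees. In form: [[[tx, ty, tz], [ax, ay, az]], ...]. A call has 1 to 20 rows; each row shifts and turns the commanded pose from where the row before left it, along the tool's axes as they then stand; what a row does not reach is not made up. A row lasts 1/12 s, in which the tool goes at most 41.7 mm and 7.16 degrees, less where a joint would pass 70% of its speed; a pose out of reach is approached as far as the arm can. A call with a gripper value outside its range is refused whole. "gripper" is the finger opening in m, from 0 to 0.0854, set as the call begins (left out, the last holds). The fingers move at their own pace and stop on an object; "grip_force" is the grip in N (left out, the last holds). Time passes only in rows, so rows that do not move let the fingers close. It gives the time, the measured TCP pose, the force and the opening at its end, in the units of the state.
- get_obs(): the state, without advancing time (a new reading comes with each control period).
- read_camera(name): name is "scene" or "top"; returns a dict with "color" (420x560x3 uint8, red, green, blue), "range_z" (420x560 float32, m along the optical axis (not along the pixel's ray), 0 where there is no reading), "intrinsics" (3x3 intrinsics, pixels), "R" (3x3) and "t" (3): a world point X has camera coordinates R X + t. Camera axes: x right, y down, z forward; pixel columns grow to the right and rows downward; lengths in m; the calibration is good to about 2 mm. A picture is of the moment at which its call begins.
- hand_in(): hands the job in, once; it reports no verdict.
The state is a dict: "t": time; "q": joint angles; "joint_vel": joint speeds; "joint_torque": joint torques, N m; "eef_pos": TCP position; "tool_rot": TCP orientation; "contact_force": force on the tool from outside, world axes, zero at the start; "torque": the same for the moment, N m; "gripper_width": opening from 0.0 (shut) to 1.0 (fully open).
Only numpy, scipy, OpenCV 4.12 (cv2) and the standard library are available. Lean on these libraries where they do the work, as an engineer would, in place of code of your own. Each camera call takes 0.05 s, during which the arm holds its last target. There are 200 camera calls.

## Working session

There is one attempt and no reset: what is moved stays moved. The work goes in short steps, Python scripts to look and compute and a tool call to move; the robot and the scene stay as the last step left them, time stands still between calls to the robot, and variables do not carry over. Pictures are saved under pics/ and viewed, about 8 in all and at most 12, crops included, and the job is handed in when it is done.

Besides the shell and the picture viewer there is one more tool, called after ">>>" as a command line: name --argument value ..., lists and objects as JSON in quotes. play_rows: Moves the arm, as the interface text tells. Its arguments: {"type":"object","properties":{"increments":{"type":"array","items":{"type":"array"}},"gripper":{"type":"number"},"grip_force":{"type":"number"}},"required":["increments"]}

```bash
mkdir -p pics
cat > h.py <<'E'
import numpy as np, cv2
from station import get_obs, read_camera, hand_in, grip_point_offset
def cloud(c):
    K=c["intrinsics"];z=c["range_z"];v,u=np.mgrid[:z.shape[0],:z.shape[1]]
    P=np.stack([(u-K[0][2])/K[0][0]*z,(v-K[1][2])/K[1][1]*z,z],-1)
    W=(P-np.array(c["t"]))@np.array(c["R"]); W[z==0]=np.nan
    return W
E
python3 - <<'E'
from h import *
print(get_obs(),grip_point_offset)
for n in("scene","top"):
    c=read_camera(n);cv2.imwrite(f"pics/{n}0.png",c["color"][:,:,::-1]);np.savez(f"{n}0.npz",**c)
    W=cloud(c);print(n,c["intrinsics"],"cam at",-np.array(c["R"]).T@c["t"])
    for v in range(20,420,40):print([tuple(np.round(W[v,u],2)) for u in range(40,560,80)])
E
```

```text
{'t': 0.0, 'q': array([-1.31109777,  0.47778436,  0.02231185,  1.55645541, -0.01151263,
        1.10928712, -0.08306809]), 'joint_vel': array([-0.00011327,  0.00061764,  0.00121112, -0.00051177,  0.00152336,
       -0.00124519, -0.00230718]), 'joint_torque': array([-5.04030359e-04, -5.96450293e+01,  1.60756666e+00, -2.81197554e+01,
        1.23694714e-02,  9.38244833e-03,  3.84528548e-06]), 'eef_pos': array([0.24248603, 0.62930745, 0.23033405]), 'tool_rot': array([-0.58259372,  0.58337935,  0.3996541 , -0.40066156]), 'contact_force': array([-0.74585132,  0.43819662,  0.6074799 ]), 'torque': array([ 0.05217574, -0.04741405, -0.0510145 ]), 'gripper_width': 0.9995447377024402} 0.0187
scene [[380.88997358   0.         280.36565164]
 [  0.         380.88997358 201.96019964]
 [  0.           0.           1.        ]] cam at [ 0.2020537  -0.27678598  0.77141453]
[(np.float64(0.41), np.float64(2.04), np.float64(-0.24)), (np.float64(0.61), np.float64(1.28), np.float64(0.0)), (np.float64(0.73), np.float64(0.83), np.float64(0.15)), (np.float64(0.81), np.float64(0.52), np.float64(0.25)), (np.flo
[... 7110 characters left out ...]
53), np.float64(0.0)), (np.float64(0.21), np.float64(0.35), np.float64(0.0)), (np.float64(0.2), np.float64(0.16), np.float64(0.0)), (np.float64(0.11), np.float64(-0.1), np.float64(-0.4)), (np.float64(0.14), np.float64(-0.29), np.float64(-0.22)), (np.float64(0.14), np.float64(-0.5), np.float64(-0.21))]
[(np.float64(0.13), np.float64(0.71), np.float64(0.0)), (np.float64(0.12), np.float64(0.53), np.float64(0.0)), (np.float64(-0.1), np.float64(0.49), np.float64(-0.72)), (np.float64(-0.08), np.float64(0.17), np.float64(-0.62)), (np.float64(0.11), np.float64(-0.01), np.float64(0.01)), (np.float64(0.03), np.float64(-0.29), np.float64(-0.23)), (np.float64(0.03), np.float64(-0.5), np.float64(-0.21))]
```

View pics/scene0.png

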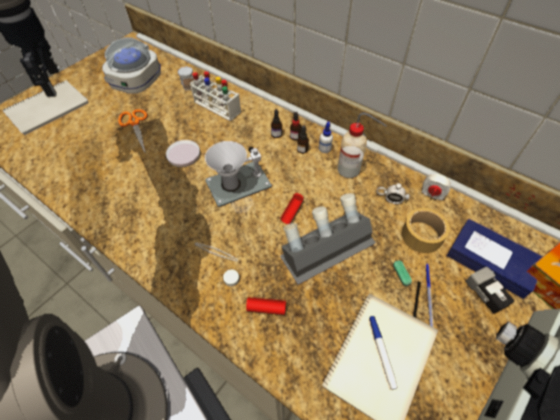

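View pics/top0.png

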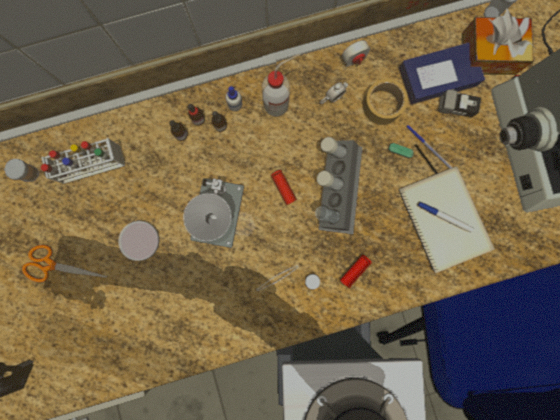

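The scene view shows the block at about (325,245) with three vials. The top view shows white caps at (333,146) and (327,179), the clear open vial at about (327,214), and the funnel at (208,217). Next I'll measure them.

Run:
```python
from h import *
S=dict(np.load("scene0.npz"));T=dict(np.load("top0.npz"))
WS,WT=cloud(S),cloud(T)
ca=T["color"][125:240,300:370,::-1];cb=T["color"][175:260,175:255,::-1];cc=S["color"][190:280,270:380,::-1]
big=np.zeros((600,800,3),np.uint8)
for im,x,y,w,h in((ca,0,0,365,600),(cb,365,0,320,300),(cc,365,300,366,300)):
    big[y:y+h,x:x+w]=cv2.resize(im,(w,h),interpolation=cv2.INTER_CUBIC)
cv2.imwrite("pics/z1.png",big)
# block: points z 0.01..0.07 in region
for n,W in(("top",WT),("scene",WS)):
    P=W.reshape(-1,3);m=(P[:,0]>.35)&(P[:,0]<.70)&(P[:,1]>-.1)&(P[:,1]<.1)&(P[:,2]>.008)&(P[:,2]<.15)
    Q=P[m]
    # sloped face: RANSAC plane with normal 30deg
    best=0;r=np.random.default_rng(0)
    for _ in range(3000):
        a=Q[r.choice(len(Q),3,False)];nn=np.cross(a[1]-a[0],a[2]-a[0]);l=np.linalg.norm(nn)
        if l<1e-6: continue
        nn/=l; nn*=np.sign(nn[2]) or 1
        if abs(nn[2]-.866)>.06: continue
        k=abs((Q-a[0])@nn)<.003
        if k.sum()>best: best=k.sum();bk=k
    A=Q[bk];c=A.mean(0);nn=np.linalg.svd(A-c)[2][2];nn*=np.sign(nn[2])
    rect=cv2.minAreaRect(A[:,:2].astype(np.float32))
    print(n,len(Q),best,"normal",nn,"c",c,"rect",rect,cv2.boxPoints(rect).round(4).tolist(),"zmax",A[:,2].max())
    # funnel
    m=(P[:,0]>.35)&(P[:,0]<.60)&(P[:,1]>.2)&(P[:,1]<.45)&(P[:,2]>.110)&(P[:,2]<.122)
    print("rim",cv2.minEnclosingCircle(P[m][:,:2].astype(np.float32)),m.sum(),np.median(P[m],0))
    # white caps
    W_=W; col=(T if n=="top" else S)["color"].astype(int)
    mm=(col.min(2)>130)&(W[...,0]>.35)&(W[...,0]<.7)&(abs(W[...,1])<.12)&(W[...,2]>.06)
    k,lab,st,ce=cv2.connectedComponentsWithStats(mm.astype(np.uint8))
    for i in range(1,k):
        if st[i,4]>20: print("white",st[i],np.nanmean(W[lab==i],0))
```

```text
top 3232 1151 normal [0.07841274 0.49247575 0.86678664] c [0.55087781 0.02242077 0.053953  ] rect ((0.554911732673645, 0.02731866016983986), (0.053948111832141876, 0.20031340420246124), 81.25314331054688) [[0.45179998874664307, 0.01590000092983246], [0.6498000025749207, -0.014600000344216824], [0.6579999923706055, 0.03869999945163727], [0.46000000834465027, 0.06920000165700912]] zmax 0.06810499142174543
rim ((0.4814896881580353, 0.30798935890197754), 0.049865711480379105) 465 [0.48400665 0.3138032  0.11371959]
white [322 138  13  13 124] [0.63332659 0.04772767 0.09729104]
white [318 172  13  13 132] [0.5595056  0.05931877 0.09711515]
scene 4014 1015 normal [-0.05336126 -0.58458043  0.80957908] c [0.53391559 0.00546138 0.05951671] rect ((0.5002105236053467, 0.011923860758543015), (0.30519038438796997, 0.10722962766885757), 4.700315952301025) [[0.34369999170303345, 0.05290000140666962], [0.35249999165534973, -0.05400000140070915], [0.6567000150680542, -0.028999999165534973], [0.6478999853134155, 0.0778999999165535]] zmax 0.09954059257384959
rim ((0.48290351033210754, 0.3064386248588562), 0.050262097269296646) 225 [0.4947523  0.33186554 0.11329489]
white [341 193  17  27 279] [0.62852377 0.03068984 0.08473855]
white [313 207  17  26 283] [0.55494714 0.04218528 0.0854239 ]
white [285 224  16  24 241] [0.4814137  0.05038404 0.07975042]
```

View pics/z1.png

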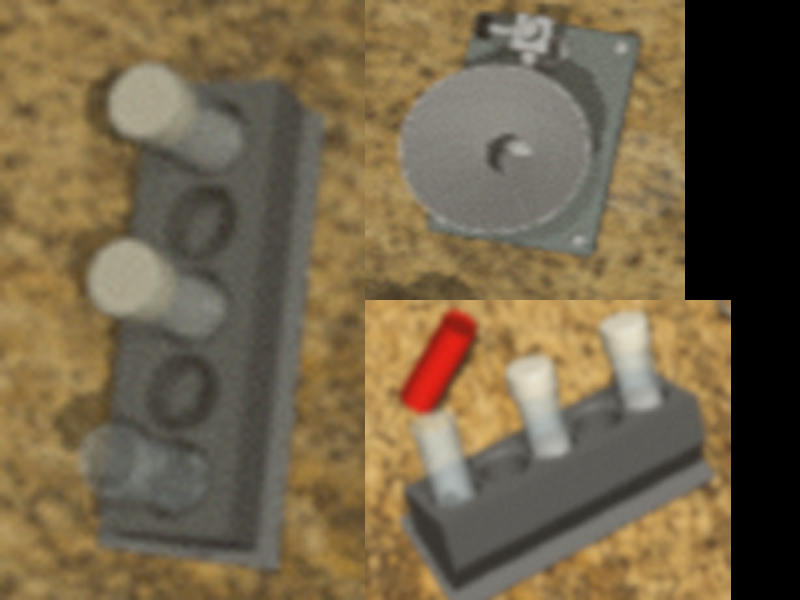

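The montage confirms it: white caps in sockets 3 and 5, and the open vial in socket 1, at the robot end of the block. Caps are 74.7 mm apart and z is about 0.097, as expected. I'll plan the poses next.

```bash
cat >> h.py <<'E'
from scipy.spatial.transform import Rotation as Ro
a=np.array([.0775,.494,.866]);a/=np.linalg.norm(a)
bx=np.array([.988,-.155,0]);bx/=np.linalg.norm(bx);sl=np.cross(a,bx);sl*=np.sign(sl[1])  # down-slope dir
SM=np.array([.4811,.0437,.05]); FUN=np.array([.482,.307,.116])
def pose():
    o=get_obs();q=o["tool_rot"];return o["eef_pos"],Ro.from_quat([q[1],q[2],q[3],q[0]]),o
def frame(t,y):  # tool z=t, y from y
    t=t/np.linalg.norm(t);y=y-y@t*t;y/=np.linalg.norm(y);return Ro.from_matrix(np.column_stack([np.cross(y,t),y,t]))
def rows(p,R,p0=None,R0=None,N=None):
    if p0 is None:p0,R0,_=pose()
    D=R0.inv()*R;d=R0.inv().apply(p-p0)
    if N is None:N=int(np.ceil(max(np.linalg.norm(d)/.04,np.degrees(D.magnitude())/7.0,1)))
    r=D.as_rotvec()/N;S=sum(Ro.from_rotvec(r*k).as_matrix() for k in range(N))
    print("N",N,"row",np.linalg.solve(S,d).round(5).tolist(),np.degrees(r).round(3).tolist())
def grasp(theta,beta):
    th,b=np.radians([theta,beta]);t0=np.cos(th)*bx+np.sin(th)*sl
    t=np.cos(b)*t0-np.sin(b)*a
    return t,frame(t,a)
E
python3 - <<'E'
from h import *
p,R,o=pose();print(R.as_matrix().round(3))
q=o["q"]
# kinematic guess
def fk(q,s3=1,s5=1,s7=1,o1=2.514):
    Y=lambda x:Ro.from_euler('y',x);Z=lambda x:Ro.from_euler('z',x)
    return Z(q[0]+o1)*Y(q[1])*Z(s3*q[2])*Y(q[3])*Z(s5*q[4])*Y(q[5])*Z(s7*q[6])
print((fk(q).inv()*R).as_euler('zyx',degrees=True))
T=np.load("top0.npz");K,Rc,tc=T["intrinsics"],T["R"],T["t"]
for X in(SM,SM+.05*a,FUN):
    c=K@(Rc@X+tc);print("px",c[:2]/c[2],X)
for th in(40,60,90):
    t,G=grasp(th,15);print(th,"t",t.round(3),"R",G.as_matrix().round(3).tolist())
rows(np.array([.46,-.05,.33]),R,N=20)
E
```

```text
[[ 0.36  -0.    -0.933]
 [ 0.933 -0.002  0.36 ]
 [-0.002 -1.    -0.   ]]
[-179.99971227   -6.18330397  -89.99467277]
px [329.74667488 215.93096111] [0.4811 0.0437 0.05  ]
px [320.65697475 212.7083228 ] [0.484975   0.06840002 0.09330004]
px [206.9187147  216.32278709] [0.482 0.307 0.116]
40 t [ 0.794  0.289 -0.535] R [[-0.532, 0.293, 0.794], [0.755, 0.589, 0.289], [-0.383, 0.753, -0.535]]
60 t [ 0.569  0.513 -0.642] R [[-0.788, 0.233, 0.569], [0.562, 0.649, 0.513], [-0.25, 0.724, -0.642]]
90 t [ 0.11   0.699 -0.707] R [[-0.988, 0.11, 0.11], [0.155, 0.699, 0.699], [0.0, 0.707, -0.707]]
N 20 row [-0.0278, -0.00493, -0.02236] [0.0, 0.0, 0.0]
```

The predicted mouth pixel (320.7,212.7) matches the image. One correction: the tool's approach axis is y, so I'll fix the helper. First move: towards the space above the vial.

>>> play_rows --increments '[[[0,-0.02,0],[0,0,0]],[[0,-0.02,0],[0,0,0]],[[0,-0.02,0],[0,0,0]],[[-0.0327,-0.0024,-0.0263],[0,0,0]],[[-0.0327,-0.0024,-0.0263],[0,0,0]],[[-0.0327,-0.0024,-0.0263],[0,0,0]],[[-0.0327,-0.0024,-0.0263],[0,0,0]],[[-0.0327,-0.0024,-0.0263],[0,0,0]],[[-0.0327,-0.0024,-0.0263],[0,0,0]],[[-0.0327,-0.0024,-0.0263],[0,0,0]],[[-0.0327,-0.0024,-0.0263],[0,0,0]],[[-0.0327,-0.0024,-0.0263],[0,0,0]],[[-0.0327,-0.0024,-0.0263],[0,0,0]],[[-0.0327,-0.0024,-0.0263],[0,0,0]],[[-0.0327,-0.0024,-0.0263],[0,0,0]],[[-0.0327,-0.0024,-0.0263],[0,0,0]],[[-0.0327,-0.0024,-0.0263],[0,0,0]],[[-0.0327,-0.0024,-0.0263],[0,0,0]]]' --gripper 0.05

```text
t: 1.6
eef_pos: [0.4326, 0.0334, 0.3271]
tool_rot: [0.583, -0.583, -0.4, 0.4]
contact_force: [1.1, 0.8, -0.3]
gripper_width: 0.583
```

>>> play_rows --increments '[[[-0.015,0,-0.013],[4,0,0]],[[-0.015,0,-0.013],[4,0,0]],[[0,0,0],[4,0,0]],[[0,0,0],[4,0,0]],[[0,0,0],[0,4,4]],[[0,0,0],[0,4,4]]]'

```text
t: 2.1
eef_pos: [0.4464, -0.0036, 0.3258]
tool_rot: [0.648, -0.551, -0.255, 0.46]
contact_force: [-0.2, 0.9, 0.5]
gripper_width: 0.584
```

```bash
python3 - <<'E'
import re
s=open('h.py').read()
i=s.index("def frame");j=s.index("def rows")
s=s[:i]+'''def frame(t,v,sg=1):  # tool y=t (approach), tool z along +-v (vial axis part)
    t=t/np.linalg.norm(t);v=v-v@t*t;v=sg*v/np.linalg.norm(v);return Ro.from_matrix(np.column_stack([np.cross(t,v),t,v]))
'''+s[j:]
s=s.replace("def grasp(theta,beta):","def grasp(theta,beta,sg=1):").replace("frame(t,a)","frame(t,a,sg)")
open('h.py','w').write(s)
E
python3 - <<'E'
from h import *
p,R,o=pose();print(o["t"],p,o["q"].round(4).tolist(),R.as_matrix().round(4).tolist(),o["contact_force"],o["gripper_width"])
E
```

```text
2.1 [ 0.44638438 -0.00363683  0.32581524] [-0.6385, 0.22, 0.6153, 1.793, -0.1008, 1.4916, 1.0857] [[0.4468, -0.3152, -0.8373], [0.8771, -0.0302, 0.4794], [-0.1764, -0.9485, 0.2629]] [-0.18934364  0.88266856  0.51086191] 0.5842724482533161
```

```bash
cat >> h.py <<'E'
DATA=[([-1.31109777,.47778436,.02231185,1.55645541,-.01151263,1.10928712,-.08306809],[.24248603,.62930745,.23033405],[.58337935,.3996541,-.40066156,-.58259372]),
([-0.6385,0.22,0.6153,1.793,-0.1008,1.4916,1.0857],[.44638438,-.00363683,.32581524],None)]
R1=Ro.from_matrix(np.array([[0.4468,-0.3152,-0.8373],[0.8771,-0.0302,0.4794],[-0.1764,-0.9485,0.2629]]))
Y=lambda x:Ro.from_euler('y',x);Z=lambda x:Ro.from_euler('z',x)
def fk(q,s,x):  # s signs(7); x: o1,o7,h,L1,L2,L3,e4,e6,bx,by
    q=np.array(q)*s;r=Z(q[0]+x[0])*Y(q[1]);p=np.array([0,0,x[2]])
    r=r*Z(q[2]);p=p+r.apply([x[6],0,x[3]]);r=r*Y(q[3])*Z(q[4]);p=p+r.apply([-x[6],0,x[4]])
    r=r*Y(q[5]);p=p+r.apply([x[7],0,x[5]]);r=r*Z(q[6]+x[1])
    m=r.as_matrix();return p,Ro.from_matrix(np.column_stack([m[:,0],m[:,2],-m[:,1]]))
E
python3 - <<'E'
from h import *
from scipy.optimize import least_squares
import itertools
D=[(DATA[0][0],np.array(DATA[0][1]),Ro.from_quat(DATA[0][2])),(DATA[1][0],np.array(DATA[1][1]),R1)]
res=[]
for s in itertools.product((1,-1),(1,),(1,-1),(1,),(1,-1),(1,),(1,-1)):
  for o7 in(0,1.57,3.14,-1.57):
    f=lambda x:np.concatenate([np.r_[3*(fk(q,s,x)[1].inv()*R).as_rotvec(),10*(fk(q,s,x)[0]-p)] for q,p,R in D]+[.02*(x[6:8])])
    r=least_squares(f,[1.203+s[0]*1.311,o7,.3,.4,.4,.25,0,0]);res.append((r.cost,s,r.x.round(4).tolist()))
for k in sorted(res,key=lambda k:k[0])[:4]:print(k)
E
```

```text
(np.float64(0.003290644070775138), (-1, 1, -1, 1, -1, 1, -1), [-0.0797, 3.0639, -0.1821, -0.0837, -1.5802, 0.7123, 1.1357, -0.6116])
(np.float64(0.0032906440707752105), (-1, 1, -1, 1, -1, 1, -1), [-0.0797, 3.0639, -0.1821, -0.0837, -1.5802, 0.7123, 1.1357, -0.6116])
(np.float64(0.00329064407077541), (-1, 1, -1, 1, -1, 1, -1), [-0.0797, -3.2193, -0.1821, -0.0837, -1.5802, 0.7123, 1.1357, -0.6116])
(np.float64(0.0032906440707756186), (-1, 1, -1, 1, -1, 1, -1), [-0.0797, 3.0639, -0.1821, -0.0837, -1.5802, 0.7123, 1.1357, -0.6116])
```

Run:
```python
from h import *
p,R,o=pose()
def swtw(A,B): # twist about tool y after swing
    ta,tb=A.as_matrix()[:,1],B.as_matrix()[:,1]
    ax=np.cross(ta,tb);an=np.arctan2(np.linalg.norm(ax),ta@tb);sw=Ro.from_rotvec(ax/np.linalg.norm(ax)*an)
    return np.degrees(an),np.degrees(((sw*A).inv()*B).as_rotvec())
f=lambda s:(-s) 
for th in(60,90):
  for sg in(1,-1):
    t,G=grasp(th,15,sg);v=G.inv().apply(a)
    print("grasp",th,sg,t.round(3),swtw(R,G),"v",v.round(3))
    for az in(0,30):
      for el in (30,45):
        e,z=np.radians([el,az]);tp=np.array([np.cos(e)*np.cos(z),np.cos(e)*np.sin(z),-np.sin(e)])
        up=np.array([0,0,1])-(-np.sin(e))*tp
        P=frame(tp,-up,sg);vp=P.apply(v)
        print("   pour az",az,"el",el,"tilt",np.degrees(np.arccos(vp[2])).round(1),swtw(G,P))
# model orientation test
D=[(DATA[0][0],Ro.from_quat(DATA[0][2])),(DATA[1][0],R1)]
for q,Rr in D:
    print(np.degrees((fk(q,[-1,1,-1,1,-1,1,-1],[0,np.pi]+[0]*6)[1].inv()*Rr).as_rotvec()))
```

```text
grasp 60 1 [ 0.569  0.513 -0.642] (np.float64(65.51728023949963), array([-6.98505646e-15,  8.50555686e+01, -1.04775847e-14])) v [ 0.    -0.259  0.966]
   pour az 0 el 30 tilt 135.0 (np.float64(35.48350287729806), array([-8.14334870e-15, -1.36029928e+02,  4.07167435e-15]))
   pour az 0 el 45 tilt 120.0 (np.float64(31.034714368605492), array([-0.00000000e+00, -1.31848841e+02, -1.60328932e-14]))
   pour az 30 el 30 tilt 135.0 (np.float64(13.988878766562738), array([  -0.       , -154.0245183,   -0.       ]))
   pour az 30 el 45 tilt 120.0 (np.float64(10.173459334251172), array([-0.00000000e+00, -1.52817476e+02, -1.74549414e-14]))
grasp 60 -1 [ 0.569  0.513 -0.642] (np.float64(65.51728023949963), array([-1.07276151e-14, -9.49444314e+01,  7.15174337e-15])) v [-0.    -0.259 -0.966]
   pour az 0 el 30 tilt 135.0 (np.float64(35.48350287729806), array([ 8.14334870e-15, -1.36029928e+02, -4.07167435e-15]))
   pour az 0 el 45 tilt 120.0 (np.float64(31.034714368605492), array([ 8.01644662e-15, -1.31848841e+02,  8.01644662e-15]))
   pour az 30 el 30 tilt 135.0 (np.float64(13.988878766562738), arra
[... 823 characters left out ...]
699 -0.707] (np.float64(52.04119901204492), array([ 9.52318010e-16, -1.17051573e+02, -7.61854408e-15])) v [ 0.    -0.259 -0.966]
   pour az 0 el 30 tilt 135.0 (np.float64(63.35406217436775), array([-0.00000000e+00, -1.24581744e+02, -7.81150258e-15]))
   pour az 0 el 45 tilt 120.0 (np.float64(54.72410064717808), array([  -0.        , -117.66573454,   -0.        ]))
   pour az 30 el 30 tilt 135.0 (np.float64(42.41893162752654), array([-8.52115202e-15, -1.47293176e+02,  0.00000000e+00]))
   pour az 30 el 45 tilt 120.0 (np.float64(35.50157138721003), array([ 0.00000000e+00, -1.42658013e+02,  8.35902538e-15]))
[ 2.64361061e-07 -1.19478530e-06 -1.50571466e-08]
[ 0.00201536 -0.00098645 -0.00161301]
```

Run:
```python
from h import *
t,G=grasp(60,15,1);rows(np.array([.43,.0,.26]),G);rows(np.array([.43,.0,.26]),G,N=18)
```

```text
N 15 row [-0.00193, 0.00429, -0.00107] [1.348, 4.993, -4.558]
N 18 row [-0.00163, 0.00356, -0.00091] [1.123, 4.161, -3.798]
```

>>> play_rows --increments '[[[-0.0016,0.0036,-0.0009],[1.123,4.161,-3.798]],[[-0.0016,0.0036,-0.0009],[1.123,4.161,-3.798]],[[-0.0016,0.0036,-0.0009],[1.123,4.161,-3.798]],[[-0.0016,0.0036,-0.0009],[1.123,4.161,-3.798]],[[-0.0016,0.0036,-0.0009],[1.123,4.161,-3.798]],[[-0.0016,0.0036,-0.0009],[1.123,4.161,-3.798]],[[-0.0016,0.0036,-0.0009],[1.123,4.161,-3.798]],[[-0.0016,0.0036,-0.0009],[1.123,4.161,-3.798]],[[-0.0016,0.0036,-0.0009],[1.123,4.161,-3.798]],[[-0.0016,0.0036,-0.0009],[1.123,4.161,-3.798]],[[-0.0016,0.0036,-0.0009],[1.123,4.161,-3.798]],[[-0.0016,0.0036,-0.0009],[1.123,4.161,-3.798]],[[-0.0016,0.0036,-0.0009],[1.123,4.161,-3.798]],[[-0.0016,0.0036,-0.0009],[1.123,4.161,-3.798]],[[-0.0016,0.0036,-0.0009],[1.123,4.161,-3.798]],[[-0.0016,0.0036,-0.0009],[1.123,4.161,-3.798]],[[-0.0016,0.0036,-0.0009],[1.123,4.161,-3.798]],[[-0.0016,0.0036,-0.0009],[1.123,4.161,-3.798]]]'

```text
t: 3.6
eef_pos: [0.429, 0.0012, 0.2656]
tool_rot: [0.879, -0.397, -0.03, -0.263]
contact_force: [0.0, -0.2, 0.8]
gripper_width: 0.589
```

Run:
```python
from h import *
p,R,o=pose();t,G=grasp(60,15,1)
print(o["t"],p,o["q"].round(4).tolist(),R.as_quat().round(5).tolist(),"err",np.degrees((R.inv()*G).as_rotvec()),o["contact_force"])
rows(np.array([.427,.0067,.1377]),G)
c=read_camera("scene");cv2.imwrite("pics/s1.png",c["color"][:,:,::-1])
```

```text
3.6 [0.42897293 0.00115194 0.26555779] [-0.1436, -0.0597, 0.5275, 2.4211, -1.1332, 0.8302, 0.8607] [-0.39658, -0.03039, -0.26296, 0.87901] err [ 1.15594103  6.12932849 -5.48511882] [ 0.04582801 -0.19171157  0.77919944]
N 4 row [-0.00936, 0.0218, -0.02148] [0.289, 1.532, -1.371]
```

View pics/s1.png

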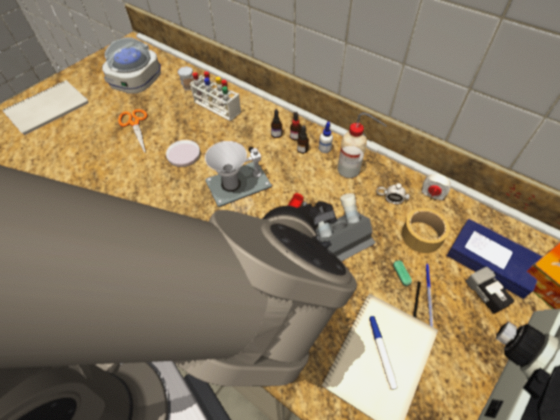

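The scene picture shows the arm folded up tight over the vial, around (290,215). q4 is 2.42, nearly at its limit of 2.44. I'll fit the kinematics and choose a less folded approach.

```bash
cat >> h.py <<'E'
DD=[(DATA[0][0],np.array(DATA[0][1])),(DATA[1][0],np.array(DATA[1][1])),([-0.1436,-0.0597,0.5275,2.4211,-1.1332,0.8302,0.8607],np.array([.42897293,.00115194,.26555779]))]
SG=np.array([-1,1,-1,1,-1,1,-1])
def fk2(q,x): # x: h,L1,L2,L3,yA,yB,e4,e6
    q=np.array(q)*SG;r=Z(q[0])*Y(q[1])*Z(q[2]);p=np.array([0,0,x[0]])+r.apply([x[6],x[4],x[1]])
    r=r*Y(q[3])*Z(q[4]);p=p+r.apply([-x[6],x[5],x[2]])
    r=r*Y(q[5]);p=p+r.apply([x[7],0,x[3]]);r=r*Z(q[6]+np.pi)
    m=r.as_matrix();return p,Ro.from_matrix(np.column_stack([m[:,0],m[:,2],-m[:,1]]))
LO=np.array([-2.96,-.34,-1.41,.24,-1.37,.17,-2.96]);HI=np.array([2.96,2.1,1.46,2.44,4.51,1.92,2.96])
from scipy.optimize import least_squares
def fit():
    f=lambda x:np.concatenate([100*(fk2(q,x)[0]-p) for q,p in DD]+[.1*x[4:]])
    return least_squares(f,[.3,.4,.4,.3,0,0,0,0])
def ik(p,R,x,q0,tries=12,seed=0):
    g=np.random.default_rng(seed);best=None
    for k in range(tries):
        s=np.clip(q0 if k==0 else q0+g.normal(0,.7,7),LO+.03,HI-.03)
        r=least_squares(lambda q:np.r_[10*(fk2(q,x)[0]-p),3*(fk2(q,x)[1].inv()*R).as_rotvec(),.02*(q-q0)],s,bounds=(LO+.02,HI-.02))
        P,Q=fk2(r.x,x);e=(1e3*np.linalg.norm(P-p),np.degrees((Q.inv()*R).magnitude()))
        if best is None or r.cost<best[0]:best=(r.cost,r.x.round(2).tolist(),np.round(e,1).tolist())
    return best
E
python3 - <<'E'
from h import *
r=fit();print(r.cost,r.x.round(4).tolist())
x=r.x;q=get_obs()["q"]
Gp=SM+.028*a
for th in(60,75,90,105):
  for be in(15,30):
    t,G=grasp(th,be,1);print(th,be,ik(Gp+.021*t,G,x,q,5),ik(Gp+.06*a-.0*t,G,x,q,5)[1:])
E
```

```text
0.18356023746874137 [0.3139, 0.5342, 0.5576, 0.2927, -0.1023, 0.0444, -0.0417, 0.0159]
60 15 (np.float64(0.1501694542819693), [1.16, 0.76, -1.01, 2.38, -1.35, 0.19, 1.27], [26.4, 9.1]) ([1.24, 0.58, -1.19, 2.42, -1.25, 0.19, 0.98], [20.7, 6.9])
60 30 (np.float64(0.00467359515822839), [0.94, 0.51, -1.39, 2.41, 1.63, 0.31, -2.34], [0.3, 0.1]) ([0.58, 0.23, -0.68, 2.42, -1.27, 0.19, 0.64], [10.6, 3.6])
75 15 (np.float64(0.0007742122831025242), [0.92, 0.68, -0.8, 2.36, -1.35, 0.32, 1.28], [0.1, 0.0]) ([0.77, 0.44, -0.68, 2.38, -1.35, 0.5, 1.1], [0.1, 0.0])
75 30 (np.float64(0.0003276632798204983), [0.39, 0.45, -0.37, 2.36, -1.35, 0.33, 1.03], [0.1, 0.0]) ([-0.29, 0.3, 0.33, 2.35, -1.3, 0.57, 0.82], [0.0, 0.0])
90 15 (np.float64(0.00015951391383178047), [-0.01, 0.64, 0.23, 2.22, -1.33, 0.96, 1.21], [0.0, 0.0]) ([-0.09, 0.5, 0.3, 2.21, -1.24, 1.0, 1.03], [0.0, 0.0])
90 30 (np.float64(9.315291490440941e-05), [-0.19, 0.55, 0.32, 2.21, -1.16, 0.76, 0.94], [0.0, 0.0]) ([-0.3, 0.41, 0.4, 2.18, -1.01, 0.83, 0.71], [0.0, 0.0])
105 15 (np.float64(0.0001903839067349681), [-0.04, 0.72, 0.27, 2.04, -1.05, 1.14, 1.05], [0.0, 0.0]) ([-0.11, 0.6, 0.31, 2.03, -1.01, 1.2, 0.92], [0.0, 0.0])
105 30 (np.float64(0.00014454449101782205), [-0.22, 0.64, 0.37, 2.05, -0.92, 0.98, 0.86], [0.0, 0.0]) ([-0.3, 0.52, 0.42, 2.02, -0.84, 1.07, 0.71], [0.0, 0.0])
```

```bash
cat >> h.py <<'E'
def pour(az,el,roll,sg,beta,mouth):  # roll=180: mouth straight under; returns TCP,R,v
    e,z=np.radians([el,az]);tp=np.array([np.cos(e)*np.cos(z),np.cos(e)*np.sin(z),-np.sin(e)])
    w=Ro.from_rotvec(tp*np.radians(roll)).apply(np.array([0,0,1]));P=frame(tp,w,sg)
    b=np.radians(beta);v=P.apply([0,-np.sin(b),sg*np.cos(b)])
    return mouth-.022*v+.021*tp,P,v
E
python3 - <<'E'
from h import *
x=fit().x;q=get_obs()["q"]
th,be=93,20
t,G=grasp(th,be,-1);q1=np.array([0,.6,.25,2.2,-1.2,.85,-2.0])
g=ik(SM+.028*a+.021*t,G,x,q1,4);print(t,g);qg=np.array(g[1])
for az in(0,20,40,60,80):
  for el in(30,45):
   for roll in (180,-150):
    p,P,v=pour(az,el,roll,-1,be,FUN+[0,0,.03])
    print(az,el,roll,"tilt",np.degrees(np.arccos(v[2])).round(0),ik(p,P,x,qg,4))
E
```

```text
[ 0.05085951  0.64150364 -0.76543216] (np.float64(1.929702054451013e-06), [-0.03, 0.61, 0.22, 2.18, -1.2, 0.91, -2.07], [0.0, 0.0])
0 30 180 tilt 130.0 (np.float64(0.1264039504702614), [-2.0, 1.08, 1.19, 2.12, 0.05, 0.19, -2.94], [21.7, 8.6])
0 30 -150 tilt 122.0 (np.float64(0.18254253060347858), [-2.03, 1.24, 1.33, 2.27, -1.35, 0.19, -2.11], [26.4, 10.3])
0 45 180 tilt 115.0 (np.float64(0.008281753624736335), [-1.8, 0.74, 1.01, 2.11, 0.32, 0.19, -2.94], [5.0, 2.0])
0 45 -150 tilt 109.0 (np.float64(0.029803811446735464), [-1.8, 0.76, 1.1, 2.13, -0.17, 0.19, -2.94], [10.4, 4.1])
20 30 180 tilt 130.0 (np.float64(0.5196865906549677), [-1.87, 0.57, 1.01, 2.13, 0.64, 0.19, -2.94], [44.1, 17.5])
20 30 -150 tilt 122.0 (np.float64(0.6629987242759711), [-1.83, 0.55, 1.08, 2.12, 0.2, 0.19, -2.94], [50.2, 19.8])
20 45 180 tilt 115.0 (np.float64(0.07786669402024876), [-1.55, 0.41, 0.7, 2.14, 0.8, 0.19, -2.94], [16.8, 6.7])
20 45 -150 tilt 109.0 (np.float64(0.1342386105592936), [-1.48, 0.39, 0.74, 2.11, 0.36, 0.19, -2.94], [22.3, 8.9])
40 30 180 tilt 130.0 (np.float64(0.4106567050273178), [0.48, 
[... 615 characters left out ...]
30.8, 12.3])
60 45 180 tilt 115.0 (np.float64(0.0020426915444549474), [0.52, 0.5, -1.38, 2.21, 1.37, 0.21, -2.44], [0.3, 0.1])
60 45 -150 tilt 109.0 (np.float64(0.002014733831850003), [0.52, 0.51, -1.35, 2.19, 1.26, 0.19, -2.82], [0.3, 0.1])
80 30 180 tilt 130.0 (np.float64(0.0016692900913841406), [0.8, 1.02, -1.37, 2.11, 0.09, 0.23, -0.39], [0.0, 0.0])
80 30 -150 tilt 122.0 (np.float64(0.001344945666588705), [0.78, 1.01, -1.31, 2.1, -0.14, 0.22, -0.66], [0.0, 0.0])
80 45 180 tilt 115.0 (np.float64(0.0013263143599215898), [0.58, 0.7, -1.17, 2.08, -0.11, 0.3, -0.41], [0.0, 0.0])
80 45 -150 tilt 109.0 (np.float64(0.0010040112442919217), [0.53, 0.67, -1.07, 2.08, -0.37, 0.3, -0.67], [0.0, 0.0])
```

Run:
```python
from h import *
x=fit().x;be=20
for sg,q7 in((1,1.1),(-1,-2.0)):
 qg=np.array([0,.6,.25,2.2,-1.2,.9,q7])
 for az in(-120,-90,-60,-30,80,100,120):
  for el in(35,45):
   for roll in(180,150,-150):
    p,P,v=pour(az,el,roll,sg,be,FUN+[0,0,.035])
    b=ik(p,P,x,qg,3)
    if b[2][0]<2:print(sg,az,el,roll,"tilt",np.degrees(np.arccos(v[2])).round(0),b[1:], "dq",np.abs(np.array(b[1])-qg).max().round(2))
```

```text
1 -120 35 180 tilt 125.0 ([-1.38, 1.32, 1.2, 1.48, -0.46, 1.77, -0.58], [0.0, 0.0]) dq 1.68
1 -120 35 150 tilt 118.0 ([-1.31, 1.19, 1.01, 1.45, -0.33, 1.73, -0.21], [0.0, 0.0]) dq 1.31
1 -120 35 -150 tilt 118.0 ([-1.42, 1.45, 1.35, 1.5, -0.58, 1.82, -0.98], [0.0, 0.0]) dq 2.08
1 -120 45 180 tilt 115.0 ([-1.4, 1.24, 1.2, 1.56, -0.53, 1.64, -0.59], [0.0, 0.0]) dq 1.69
1 -120 45 150 tilt 109.0 ([-1.32, 1.11, 1.01, 1.53, -0.39, 1.6, -0.21], [0.0, 0.0]) dq 1.32
1 -120 45 -150 tilt 109.0 ([-1.44, 1.37, 1.34, 1.58, -0.66, 1.7, -1.0], [0.0, 0.0]) dq 2.1
1 -90 35 180 tilt 125.0 ([-1.6, 1.4, 1.32, 1.61, -0.43, 1.45, -0.22], [0.0, 0.0]) dq 1.6
1 -90 35 150 tilt 118.0 ([-1.54, 1.25, 1.15, 1.57, -0.26, 1.43, 0.13], [0.0, 0.0]) dq 1.54
1 -90 35 -150 tilt 118.0 ([-1.63, 1.52, 1.44, 1.64, -0.56, 1.49, -0.63], [0.0, 0.0]) dq 1.73
1 -90 45 180 tilt 115.0 ([-1.59, 1.3, 1.31, 1.67, -0.51, 1.37, -0.2], [0.0, 0.0]) dq 1.59
1 -90 45 150 tilt 109.0 ([-1.53, 1.16, 1.13, 1.63, -0.33, 1.33, 0.16], [0.0, 0.0]) dq 1.53
1 -90 45 -150 tilt 109.0 ([-1.62, 1.43, 1.43, 1.7, -0.65, 1.42, -0.59], [0.0, 0.0]) dq 1.69
1 
[... 4400 characters left out ...]
, -1.16, 1.98, -0.3, 0.59, 0.14], [0.0, 0.0]) dq 2.14
-1 100 35 -150 tilt 118.0 ([0.46, 0.75, -0.89, 2.0, -0.71, 0.64, -0.02], [0.0, 0.0]) dq 1.98
-1 100 45 180 tilt 115.0 ([0.45, 0.69, -0.98, 1.98, -0.39, 0.6, 0.13], [0.0, 0.0]) dq 2.13
-1 100 45 -150 tilt 109.0 ([0.21, 0.59, -0.64, 2.0, -0.75, 0.66, -0.06], [0.0, 0.0]) dq 1.94
-1 120 35 180 tilt 125.0 ([0.35, 0.79, -0.83, 1.85, -0.49, 0.95, 0.51], [0.0, 0.0]) dq 2.51
-1 120 35 -150 tilt 118.0 ([0.16, 0.72, -0.57, 1.85, -0.69, 1.01, 0.15], [0.0, 0.0]) dq 2.15
-1 120 45 180 tilt 115.0 ([0.23, 0.67, -0.72, 1.86, -0.45, 0.91, 0.44], [0.0, 0.0]) dq 2.44
-1 120 45 -150 tilt 109.0 ([0.06, 0.63, -0.51, 1.86, -0.61, 0.95, 0.05], [0.0, 0.0]) dq 2.05
```

Run:
```python
from h import *
t,G=grasp(90,20,1);p1=SM+.028*a+(.021-.16)*t;print(t,p1)
rows(p1,G);rows(p1,G,N=14)
```

```text
[ 0.09961781  0.6349832  -0.76607613] [ 0.46942313 -0.03073065  0.1807326 ]
N 4 row [0.00845, 0.0145, -0.01819] [-0.646, -0.802, 5.847]
N 14 row [0.00254, 0.00408, -0.00519] [-0.185, -0.229, 1.671]
```

>>> play_rows --increments '[[[0.0042,0.0073,-0.0091],[-0.32,-0.4,2.92]],[[0.0042,0.0073,-0.0091],[-0.32,-0.4,2.92]],[[0.0042,0.0073,-0.0091],[-0.32,-0.4,2.92]],[[0.0042,0.0073,-0.0091],[-0.32,-0.4,2.92]],[[0.0042,0.0073,-0.0091],[-0.32,-0.4,2.92]],[[0.0042,0.0073,-0.0091],[-0.32,-0.4,2.92]],[[0.0042,0.0073,-0.0091],[-0.32,-0.4,2.92]],[[0.0042,0.0073,-0.0091],[-0.32,-0.4,2.92]],[[0,0,0],[0,0,0]],[[0,0,0],[0,0,0]],[[0,0,0],[0,0,0]]]'

```text
t: 4.57
eef_pos: [0.4697, -0.0301, 0.1807]
tool_rot: [0.903, -0.422, 0.032, -0.07]
contact_force: [-1.1, 0.0, -0.1]
gripper_width: 0.586
```

Run:
```python
from h import *
p,R,o=pose();t,G=grasp(90,20,1);p1=SM+.028*a+(.021-.16)*t
print(o["t"],p,o["q"].round(3).tolist(),"err",(R.inv().apply(p1-p)).round(4),np.degrees((R.inv()*G).as_rotvec()).round(2),o["contact_force"])
p2=SM+.028*a+(.021-.06)*t
rows(p2,G,N=5)
c=read_camera("scene");cv2.imwrite("pics/s2.png",cv2.resize(c["color"][160:320,220:440,::-1],None,fx=3.4,fy=3.4,interpolation=cv2.INTER_CUBIC))
```

```text
4.5667 [ 0.46974904 -0.03013641  0.18065561] [-0.075, 0.404, 0.552, 2.114, -0.961, 1.189, 0.929] err [-0.0002 -0.0005 -0.0004] [0.11 0.14 0.01] [-1.11617292  0.04557987 -0.09614005]
N 5 row [-5e-05, 0.01991, -6e-05] [0.023, 0.028, 0.002]
```

View pics/s2.png

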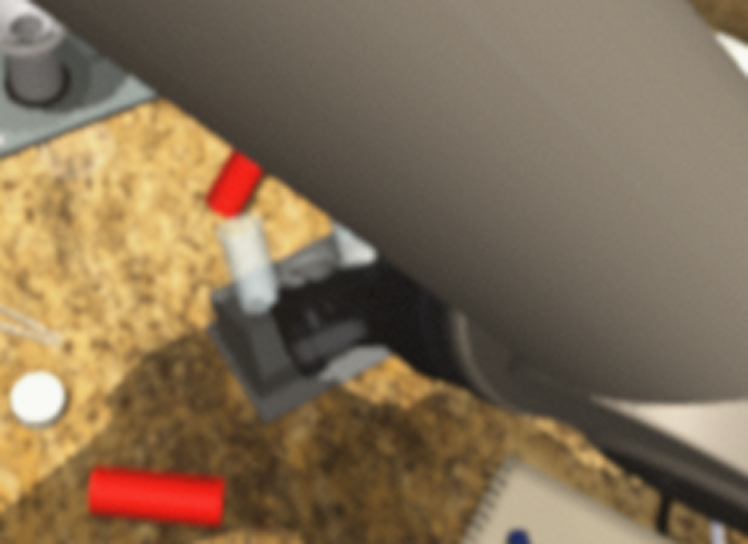

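The crop shows the open vial at about (247,260) and the gripper lined up behind it. The pose error is under 1 mm, so I'll advance along the tool's y axis.

>>> play_rows --increments '[[[0,0.02,0],[0,0,0]],[[0,0.02,0],[0,0,0]],[[0,0.02,0],[0,0,0]],[[0,0.02,0],[0,0,0]],[[0,0.02,0],[0,0,0]],[[0,0,0],[0,0,0]],[[0,0,0],[0,0,0]]]'

```text
t: 5.2
eef_pos: [0.4794, 0.0336, 0.1044]
tool_rot: [0.903, -0.422, 0.032, -0.069]
contact_force: [-0.4, -1.0, 0.3]
gripper_width: 0.583
```

Run:
```python
from h import *
p,R,o=pose();t,G=grasp(90,20,1);p1=SM+.028*a+.021*t
print(o["t"],p,o["q"].round(3).tolist(),"err",(R.inv().apply(p1-p)).round(4),o["contact_force"])
c=read_camera("top");cv2.imwrite("pics/t2.png",cv2.resize(c["color"][120:250,270:400,::-1],None,fx=4.5,fy=4.5,interpolation=cv2.INTER_CUBIC))
```

```text
5.2 [0.4793594  0.03358268 0.10435383] [-0.121, 0.519, 0.45, 2.186, -1.151, 1.04, 1.043] err [ 0.0002  0.0597 -0.0007] [-0.449917   -1.00483886  0.28525789]
```

View pics/t2.png

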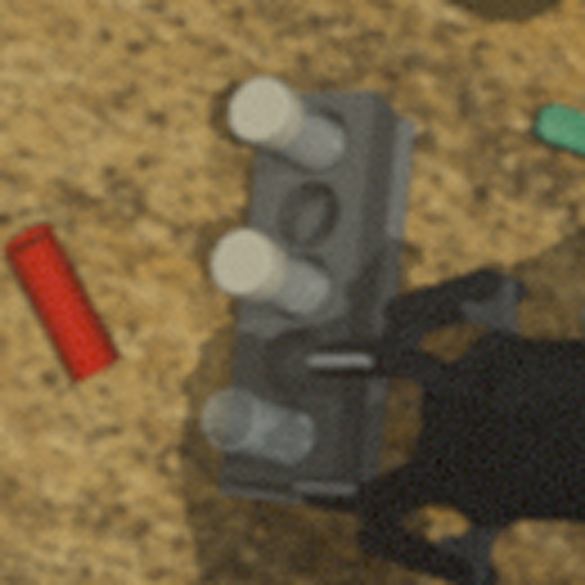

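The top crop shows the fingers at rows 360 and 490, on either side of the vial at about row 425, so it's centred. I'll advance 60 mm and grip.

>>> play_rows --increments '[[[0,0.015,0],[0,0,0]],[[0,0.015,0],[0,0,0]],[[0,0.015,0],[0,0,0]],[[0,0.015,0],[0,0,0]],[[0,0,0],[0,0,0]],[[0,0,0],[0,0,0]]]'

```text
t: 5.75
eef_pos: [0.4864, 0.0705, 0.0587]
tool_rot: [0.903, -0.422, 0.031, -0.07]
contact_force: [-0.2, -0.5, 0.3]
gripper_width: 0.583
```

>>> play_rows --increments '[[[0,0,0],[0,0,0]],[[0,0,0],[0,0,0]],[[0,0,0],[0,0,0]],[[0,0,0],[0,0,0]],[[0,0,0],[0,0,0]],[[0,0,0],[0,0,0]],[[0,0,0],[0,0,0]],[[0,0,0],[0,0,0]]]' --gripper 0.015 --grip_force 45

```text
t: 6.42
eef_pos: [0.4868, 0.0702, 0.0589]
tool_rot: [0.903, -0.422, 0.031, -0.071]
contact_force: [-0.3, -3.4, 6.5]
gripper_width: 0.327
```

Run:
```python
from h import *
p,R,o=pose();t,G=grasp(90,20,1);p1=SM+.028*a+.021*t
print(o["t"],p,"err",(R.inv().apply(p1-p)).round(4),o["contact_force"],o["gripper_width"]*85.4)
rows(p+.05*a,R,N=6);rows(p+.05*a+[0,0,.05],R,p+.05*a,R,N=3)
print(R.inv().apply([0,0,1]),R.inv().apply([0,1,0]),R.inv().apply([1,0,0]))
```

```text
6.4167 [0.48683667 0.07023591 0.05885275] err [-0.0016  0.0008 -0.0001] [-0.33251116 -3.44989236  6.53046163] 27.899452315214326
N 6 row [3e-05, -0.00286, 0.00783] [0.0, 0.0, 0.0]
N 3 row [6e-05, -0.01278, 0.0107] [0.0, 0.0, 0.0]
[ 0.00356106 -0.76683331  0.64183642] [-0.15424368  0.63373818  0.75801373] [0.98802642 0.10169855 0.11602241]
```

>>> play_rows --increments '[[[0,-0.0029,0.0078],[0,0,0]],[[0,-0.0029,0.0078],[0,0,0]],[[0,-0.0029,0.0078],[0,0,0]],[[0,-0.0029,0.0078],[0,0,0]],[[0,-0.0029,0.0078],[0,0,0]],[[0,-0.0029,0.0078],[0,0,0]],[[0,-0.01,0.0085],[0,0,0]],[[0,-0.0128,0.0107],[0,0,0]],[[0,-0.0128,0.0107],[0,0,0]],[[0,-0.0128,0.0107],[0,0,0]],[[0,-0.0128,0.0107],[0,0,0]],[[0,-0.0128,0.0107],[0,0,0]],[[0,-0.0128,0.0107],[0,0,0]],[[0,-0.006,0.005],[0,0,0]],[[0,0,0],[0,0,0]],[[0,0,0],[0,0,0]],[[0,0,0],[0,0,0]]]'

```text
t: 7.83
eef_pos: [0.4889, 0.0961, 0.2214]
tool_rot: [0.903, -0.422, 0.032, -0.069]
contact_force: [-0.2, -0.6, -0.7]
gripper_width: 0.331
```

Run:
```python
from h import *
p,R,o=pose()
print(o["t"],p,o["q"].round(3).tolist(),o["contact_force"],o["gripper_width"]*85.4)
t,G=grasp(90,20,1)
v=R.inv().apply(a);print("v tool",v)
big=[]
for n in("scene","top"):
    c=read_camera(n);K,Rc,tc=c["intrinsics"],c["R"],c["t"]
    M=p-.021*R.as_matrix()[:,1]+.022*a;k=K@(Rc@M+tc);u=k[:2]/k[2];b=K@(Rc@(M-.08*a)+tc);b=b[:2]/b[2];print(n,u,b,M)
    x0,y0=int(u[0])-40,int(u[1])-40
    im=c["color"][max(y0,0):y0+90,max(x0,0):x0+90,::-1];big.append(cv2.resize(im,(395,395),interpolation=cv2.INTER_CUBIC))
cv2.imwrite("pics/b3.png",np.hstack(big))
```

```text
7.8333 [0.48894582 0.09612679 0.22142688] [-0.301, 0.272, 0.478, 2.14, -0.997, 1.058, 0.663] [-0.24159918 -0.5532586  -0.69650587] 28.226103497249312
v tool [ 0.00175078 -0.34359781  0.93911526]
scene [282.118229   165.70427884] [292.63582593 203.75955597] [0.48859518 0.09368185 0.25658913]
top [315.75269764 202.20515837] [333.33621082 209.22377398] [0.48859518 0.09368185 0.25658913]
```

View pics/b3.png

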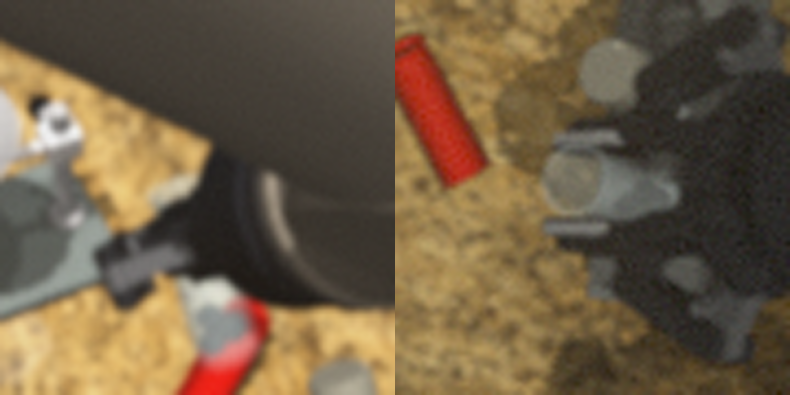

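The vial is held and out of the block, with the dark balls visible in its bottom (left view, about (225,325)). The mouth in the top view is where predicted, within about 1 px. Next I'll plan the carry and tilt.

```bash
cat >> h.py <<'E'
vt=np.array([.0018,-.3436,.9391])  # vial axis in tool frame
pd=np.array([.155,.988,0]);pd/=np.linalg.norm(pd)
def mouth(p,R): return p-.021*R.as_matrix()[:,1]+.022*R.apply(vt)
def tcp_for(M,tilt,R):  # tilt about horizontal tool x direction
    v=R.apply(vt);cur=np.degrees(np.arccos(v[2]));R2=Ro.from_rotvec(np.radians(tilt-cur)*np.cross([0,0,1],v)/np.linalg.norm(np.cross([0,0,1],v)))*R
    return M+.021*R2.as_matrix()[:,1]-.022*R2.apply(vt),R2
E
python3 - <<'E'
from h import *
p,R,o=pose();x=fit().x
FX=FUN+pd*-.02
M0=np.array([FX[0],FX[1],.2566]);M1=np.array([FX[0],FX[1],.158])
pA,RA=tcp_for(M0,30,R);rows(pA,RA);rows(pA,RA,N=8)
pB,RB=tcp_for(M1,80,R);rows(pB,RB,pA,RA,N=14)
pC,RC=tcp_for(M1,120,R);rows(pC,RC,pB,RB,N=20)
q=o["q"]
for P,Q in((pA,RA),(pB,RB),(pC,RC)):
    b=ik(P,Q,x,q,1);print(P.round(3),b);q=np.array(b[1])
E
```

```text
N 5 row [-0.00783, 0.02433, 0.02917] [0.003, -0.0, -0.0]
N 8 row [-0.0049, 0.01521, 0.01823] [0.002, -0.0, -0.0]
N 14 row [0.0, 0.00562, -0.00383] [-3.571, 0.01, 0.01]
N 20 row [-0.0, -0.00074, -0.00098] [-2.0, 0.005, 0.006]
[0.479 0.29  0.221] (np.float64(5.32324820535326e-05), [-0.57, 0.25, 0.29, 2.18, -1.17, 0.76, 0.46], [0.0, 0.0])
[0.475 0.262 0.134] (np.float64(0.0004952491235419988), [-1.35, 0.71, 0.95, 1.88, -0.51, 0.99, -0.34], [0.0, 0.0])
[0.473 0.253 0.156] (np.float64(0.00011876196975570289), [-1.46, 1.11, 1.04, 1.6, -0.22, 1.46, -0.54], [0.0, 0.0])
```

>>> play_rows --increments '[[[-0.0024,0.0076,0.0091],[0,0,0]],[[-0.0049,0.0152,0.0182],[0,0,0]],[[-0.0049,0.0152,0.0182],[0,0,0]],[[-0.0049,0.0152,0.0182],[0,0,0]],[[-0.0049,0.0152,0.0182],[0,0,0]],[[-0.0049,0.0152,0.0182],[0,0,0]],[[-0.0049,0.0152,0.0182],[0,0,0]],[[-0.0049,0.0152,0.0182],[0,0,0]],[[-0.0024,0.0076,0.0091],[0,0,0]],[[0,0,0],[0,0,0]],[[0,0,0],[0,0,0]]]'

```text
t: 8.85
eef_pos: [0.4794, 0.2894, 0.2219]
tool_rot: [0.903, -0.422, 0.032, -0.069]
contact_force: [0.3, -1.2, -0.7]
gripper_width: 0.325
```

Run:
```python
from h import *
p,R,o=pose();FX=FUN+pd*-.02;M1=np.array([FX[0],FX[1],.158])
print(o["t"],p,o["q"].round(3).tolist(),"mouth rel FUN",mouth(p,R)-FUN,np.degrees(np.arccos(R.apply(vt)[2])),o["gripper_width"]*85.4)
pB,RB=tcp_for(M1,80,R);rows(pB,RB,N=14)
```

```text
8.85 [0.47935425 0.28941154 0.22185839] [-0.595, 0.234, 0.317, 2.164, -1.133, 0.776, 0.412] mouth rel FUN [-0.00301981 -0.02001639  0.14102142] 30.025703514299554 27.752076161669866
N 14 row [-2e-05, 0.00566, -0.00382] [-3.57, 0.0, 0.007]
```

>>> play_rows --increments '[[[0,0.0057,-0.0038],[-3.57,0,0]],[[0,0.0057,-0.0038],[-3.57,0,0]],[[0,0.0057,-0.0038],[-3.57,0,0]],[[0,0.0057,-0.0038],[-3.57,0,0]],[[0,0.0057,-0.0038],[-3.57,0,0]],[[0,0.0057,-0.0038],[-3.57,0,0]],[[0,0.0057,-0.0038],[-3.57,0,0]],[[0,0.0057,-0.0038],[-3.57,0,0]],[[0,0.0057,-0.0038],[-3.57,0,0]],[[0,0.0057,-0.0038],[-3.57,0,0]],[[0,0.0057,-0.0038],[-3.57,0,0]],[[0,0.0057,-0.0038],[-3.57,0,0]],[[0,0.0057,-0.0038],[-3.57,0,0]],[[0,0.0057,-0.0038],[-3.57,0,0]],[[0,0,0],[0,0,0]],[[0,0,0],[0,0,0]],[[0,0,0],[0,0,0]]]'

```text
t: 10.27
eef_pos: [0.4764, 0.2611, 0.1337]
tool_rot: [-0.641, 0.764, -0.059, 0.051]
contact_force: [0.2, 0.4, -0.8]
gripper_width: 0.327
```

Run:
```python
from h import *
p,R,o=pose();FX=FUN+pd*-.02;M1=np.array([FX[0],FX[1],.158])
print(o["t"],p,o["q"].round(3).tolist(),"mouth rel FUN",mouth(p,R)-FUN,np.degrees(np.arccos(R.apply(vt)[2])),o["contact_force"],o["gripper_width"]*85.4)
pB,RB=tcp_for(M1,120,R);rows(pB,RB,N=20)
big=[]
for n in("scene","top"):
    c=read_camera(n);K,Rc,tc=c["intrinsics"],c["R"],c["t"]
    k=K@(Rc@FUN+tc);u=(k[:2]/k[2]).astype(int);print(n,u)
    im=c["color"][u[1]-45:u[1]+55,u[0]-50:u[0]+50,::-1];big.append(cv2.resize(im,(395,395),interpolation=cv2.INTER_CUBIC))
cv2.imwrite("pics/b4.png",np.hstack(big))
```

```text
10.2667 [0.47639341 0.26112693 0.13374947] [-1.14, 0.5, 0.6, 1.913, -0.18, 0.932, -0.623] mouth rel FUN [-0.00169209 -0.02087204  0.04228717] 79.90341704523591 [ 0.23410119  0.41062371 -0.78769878] 27.96770509736457
N 20 row [-8e-05, -0.00075, -0.00094] [-2.005, -0.004, 0.002]
scene [224 154]
top [206 216]
```

View pics/b4.png

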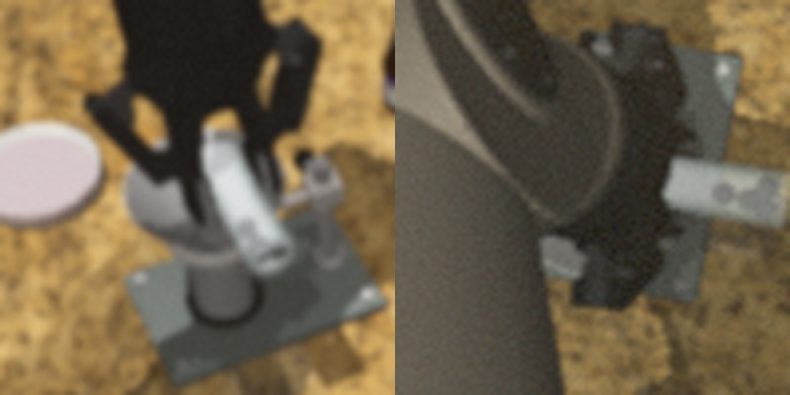

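Both views show the vial over the funnel at about 80° tilt, with the balls still lying in its bottom end (right view, about (745,195)). I'll pour slowly.

>>> play_rows --increments '[[[0,-0.0008,-0.0009],[-2,0,0]],[[0,-0.0008,-0.0009],[-2,0,0]],[[0,-0.0008,-0.0009],[-2,0,0]],[[0,-0.0008,-0.0009],[-2,0,0]],[[0,-0.0008,-0.0009],[-2,0,0]],[[0,-0.0008,-0.0009],[-2,0,0]],[[0,-0.0008,-0.0009],[-2,0,0]],[[0,-0.0008,-0.0009],[-2,0,0]],[[0,-0.0008,-0.0009],[-2,0,0]],[[0,-0.0008,-0.0009],[-2,0,0]],[[0,-0.0008,-0.0009],[-2,0,0]],[[0,-0.0008,-0.0009],[-2,0,0]],[[0,-0.0008,-0.0009],[-2,0,0]],[[0,-0.0008,-0.0009],[-2,0,0]],[[0,-0.0008,-0.0009],[-2,0,0]],[[0,-0.0008,-0.0009],[-2,0,0]],[[0,-0.0008,-0.0009],[-2,0,0]],[[0,-0.0008,-0.0009],[-2,0,0]],[[0,-0.0008,-0.0009],[-2,0,0]],[[0,-0.0008,-0.0009],[-2,0,0]]]'

```text
t: 12.03
eef_pos: [0.475, 0.2544, 0.1562]
tool_rot: [-0.341, 0.937, -0.072, 0.027]
contact_force: [-0.2, 0.3, -1.5]
gripper_width: 0.327
```

>>> play_rows --increments '[[[0,0,0],[0,0,0]],[[0,0,0],[0,0,0]],[[0,0,0],[0,0,0]],[[0,0,0],[0,0,0]],[[0,0,0],[0,0,0]],[[0,0,0],[0,0,0]],[[0,0,0],[0,0,0]],[[0,0,0],[0,0,0]],[[0,0,0],[0,0,0]],[[0,0,0],[0,0,0]],[[0,0,0],[0,0,0]],[[0,0,0],[0,0,0]],[[0,0,0],[0,0,0]],[[0,0,0],[0,0,0]],[[0,0,0],[0,0,0]]]'

```text
t: 13.28
eef_pos: [0.4747, 0.2548, 0.1558]
tool_rot: [-0.34, 0.937, -0.072, 0.027]
contact_force: [0.9, -0.2, 0.5]
gripper_width: 0.33
```

Run:
```python
from h import *
p,R,o=pose()
print(o["t"],p,o["q"].round(3).tolist(),"mouth rel FUN",mouth(p,R)-FUN,np.degrees(np.arccos(R.apply(vt)[2])),o["contact_force"],o["gripper_width"]*85.4)
big=[]
for n in("scene","top"):
    c=read_camera(n);K,Rc,tc=c["intrinsics"],c["R"],c["t"]
    k=K@(Rc@FUN+tc);u=(k[:2]/k[2]).astype(int)
    im=c["color"][u[1]-45:u[1]+55,u[0]-50:u[0]+50,::-1];big.append(cv2.resize(im,(395,395),interpolation=cv2.INTER_CUBIC))
cv2.imwrite("pics/b5.png",np.hstack(big))
```

```text
13.2833 [0.47467146 0.25477992 0.15577053] [-1.294, 0.867, 0.691, 1.604, 0.076, 1.479, -0.806] mouth rel FUN [-0.00192818 -0.01747691  0.04226489] 119.96219172192454 [ 0.94488955 -0.18483837  0.49153692] 28.143459012078765
```

View pics/b5.png

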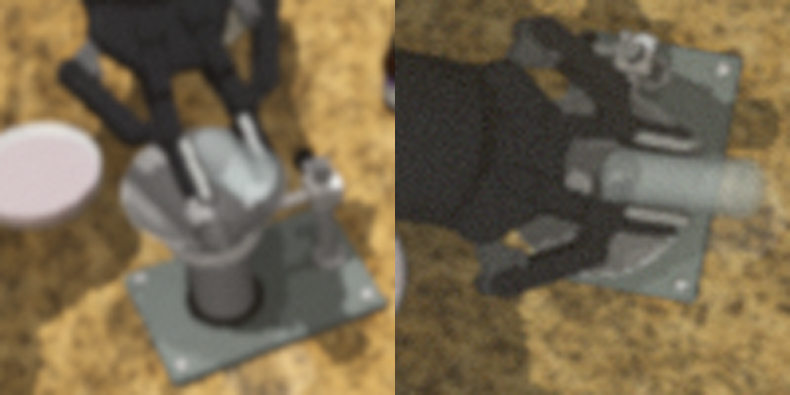

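The vial looks empty now. There's a round patch near the mouth at about (622,172) in the right view: either the funnel hole seen through the glass or a ball. I'll tilt a bit further, raise it and look closer.

>>> play_rows --increments '[[[0,-0.0035,-0.0019],[-1.5,0,0]],[[0,-0.0035,-0.0019],[-1.5,0,0]],[[0,-0.0035,-0.0019],[-1.5,0,0]],[[0,-0.0035,-0.0019],[-1.5,0,0]],[[0,-0.0035,-0.0019],[-1.5,0,0]],[[0,-0.0035,-0.0019],[-1.5,0,0]],[[0,-0.0035,-0.0019],[-1.5,0,0]],[[0,-0.0035,-0.0019],[-1.5,0,0]],[[0,0,0],[0,0,0]],[[0,0,0],[0,0,0]],[[0,0,0],[0,0,0]],[[0,0,0],[0,0,0]],[[0,0,0],[0,0,0]],[[0,0,0],[0,0,0]]]'

```text
t: 14.55
eef_pos: [0.4768, 0.2688, 0.1844]
tool_rot: [-0.241, 0.968, -0.074, 0.019]
contact_force: [0.5, 0.1, -0.1]
gripper_width: 0.326
```

Run:
```python
from h import *
p,R,o=pose()
print(o["t"],p,o["q"].round(3).tolist(),"mouth rel FUN",mouth(p,R)-FUN,np.degrees(np.arccos(R.apply(vt)[2])),o["contact_force"])
c=read_camera("top");K,Rc,tc=c["intrinsics"],c["R"],c["t"]
for n,X in(("rim",FUN),("mouth",mouth(p,R)),("bottom",mouth(p,R)-.08*R.apply(vt)),("stem top",FUN-[0,0,.036]),("jarfloor",FUN-[0,0,.09])):
    k=K@(Rc@X+tc);print(n,((k[:2]/k[2])-[176,186])*10)
cv2.imwrite("pics/b6.png",cv2.resize(c["color"][186:246,176:256,::-1],(800,600),interpolation=cv2.INTER_CUBIC))
```

```text
14.55 [0.4768317  0.26876969 0.18435323] [-1.311, 0.969, 0.707, 1.489, 0.145, 1.675, -0.796] mouth rel FUN [ 0.00022144 -0.00373609  0.06349809] 131.93681380693872 [ 0.53316997  0.1134779  -0.08812664]
rim [309.18714698 303.22787092]
mouth [269.75237559 273.55010667]
bottom [543.41743134 288.9474357 ]
stem top [338.77893944 317.28782895]
jarfloor [378.86267756 336.33282855]
```

View pics/b6.png

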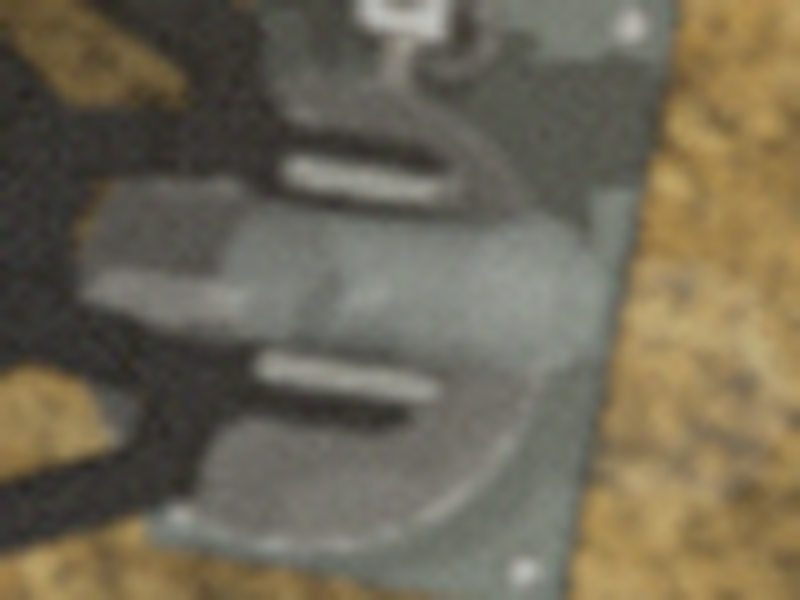

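The dark spot at about (325,305) is the stem hole (predicted at (339,317)) seen through the clear, empty vial. I'll shift the vial 35 mm aside, still over the funnel, to see into the stem.

>>> play_rows --increments '[[[0.005,0,0],[0,0,0]],[[0.005,0,0],[0,0,0]],[[0.005,0,0],[0,0,0]],[[0.005,0,0],[0,0,0]],[[0.005,0,0],[0,0,0]],[[0.005,0,0],[0,0,0]],[[0.005,0,0],[0,0,0]],[[0,0,0],[0,0,0]],[[0,0,0],[0,0,0]]]'

```text
t: 15.35
eef_pos: [0.5116, 0.2634, 0.1842]
tool_rot: [-0.241, 0.968, -0.074, 0.019]
contact_force: [-0.7, 0.5, -0.1]
gripper_width: 0.329
```

Run:
```python
from h import *
p,R,o=pose()
print(o["t"],p,"mouth rel FUN",mouth(p,R)-FUN,o["contact_force"])
c=read_camera("top");T=np.load("top0.npz")
f=lambda im:cv2.resize(im[200:235,190:230,::-1],(395,346),interpolation=cv2.INTER_CUBIC)
cv2.imwrite("pics/b7.png",np.clip(np.hstack([f(T["color"]),f(c["color"])])*1.4,0,255).astype(np.uint8))
W0,W1=cloud(T),cloud(c)
print("z before/after near hole");print((1e3*W0[214:224,206:218,2]).round(0));print((1e3*W1[214:224,206:218,2]).round(0))
# other changes: capped vials
m=(c["color"].min(2)>130)&(W1[...,0]>.35)&(W1[...,0]<.7)&(abs(W1[...,1])<.12)&(W1[...,2]>.06)
k,lab,st,ce=cv2.connectedComponentsWithStats(m.astype(np.uint8))
for i in range(1,k):
    if st[i,4]>20:print("cap",st[i],W1[lab==i].mean(0))
```

```text
15.35 [0.51162253 0.26335882 0.18415205] mouth rel FUN [ 0.03501985 -0.00915074  0.06327845] [-0.65589078  0.51301777 -0.0761801 ]
z before/after near hole
[[74. 71. 64. 57. 27. 24. 18. 13. 76. 78. 80. 80.]
 [70. 62. 54. 27. 14. 15. 14. 14. 15. 77. 79. 81.]
 [65. 55. 26. nan 14. 13. 17. 15. 15. 13. 79. 82.]
 [61. 29. 22. 17. 16. 14. 14. 15. 16. 15. 77. 82.]
 [57. 25. 16. 13. 15. 14. 13. 14. 17. 12. 74. 82.]
 [54. 23. 14. 12. 13. 17. 15. 13. 14. 14. 76. 80.]
 [57. 20. 18. 13. 14. 14. 14. 13. 13. 13. 76. 81.]
 [63. 22. 17. 14. 16. 13. 17. 11. 14. 77. 79. 80.]
 [69. 25. 14. 15. 16. 14. 13. 14. 14. 80. 81. 82.]
 [77. 68. 16. 16. 14. 14. 14. 72. 76. 79. 81. 83.]]
[[74. 69. 67. 61. 29. 21. 15. 16. 75. 77. 80. 86.]
 [69. 62. 53. 28. 16. 14. 14. 13. 13. 77. 80. 82.]
 [66. 57. 26. 15. 13. 15. 14. 13. 30. 31. 79. 79.]
 [57. 32. 20. 12. 13. 22. 23. 31. 32. 33. 74. 82.]
 [55. 27. 16. 12. 25. 26. 26. 33. 31. 31. 79. 80.]
 [55. 21. 13. 25. 24. 26. 25. 30. 30. 33. 76. 79.]
 [59. 22. 10. 20. 28. 36. 32. 30. 27. 32. 77. 79.]
 [61. 23. 14. 13. 36. 33. 35. 34. 30. 78. 77. 83.]
 [72. 26. 15. 29. 33. 37. 35. 32. 34. 77. 80. 82.]
 [76. 71. 14. 12. 36. 35. 34. 75. 79. 83. 80. 85.]]
cap [322 138  14  13 140] [0.63335762 0.04721742 0.09699011]
cap [318 171  14  14 148] [0.55925105 0.05855823 0.09707923]
```

View pics/b7.png

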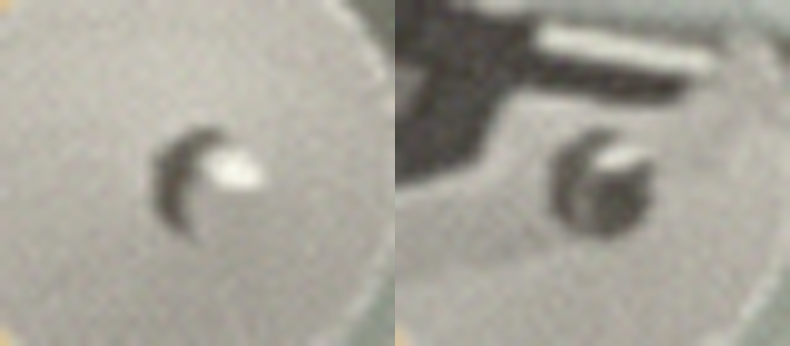

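The balls are in the jar. Depth readings there now show ball tops at 26 mm (floor layer) and 31–37 mm (second layer), where the empty floor read 14 mm. The stem is clear and both caps are unmoved. I'll re-centre the vial and hand in.

>>> play_rows --increments '[[[-0.005,0,0],[0,0,0]],[[-0.005,0,0],[0,0,0]],[[-0.005,0,0],[0,0,0]],[[-0.005,0,0],[0,0,0]],[[-0.005,0,0],[0,0,0]],[[-0.005,0,0],[0,0,0]],[[0,0,0],[0,0,0]],[[0,0,0],[0,0,0]],[[0,0,0],[0,0,0]],[[0,0,0],[0,0,0]],[[0,0,0],[0,0,0]],[[0,0,0],[0,0,0]]]'

```text
t: 16.4
eef_pos: [0.4819, 0.268, 0.1842]
tool_rot: [-0.241, 0.968, -0.074, 0.019]
contact_force: [0.3, -0.3, 0.8]
gripper_width: 0.332
```

Run:
```python
from h import *
p,R,o=pose()
print(o["t"],"mouth rel FUN",mouth(p,R)-FUN,np.degrees(np.arccos(R.apply(vt)[2])),o["contact_force"],abs(o["joint_vel"]).max())
print(hand_in())
```

```text
16.4 mouth rel FUN [ 0.00531016 -0.00446245  0.06328017] 131.9617483354145 [ 0.29838547 -0.26329865  0.83529458] 0.001155620898015641
the job is handed in; nothing more can be done
None
```

I drew the open vial out of socket 1, carried it upright to the funnel and tipped it slowly over the rim until the balls ran out. I handed in at 16.4 s, still holding the empty vial; no verdict was reported.

**Last checks:**
- **Balls:** The vial looked empty. Depth readings in the jar showed ball tops at 26 mm and 31–37 mm above the worktop, where the empty floor read 14 mm. That fits four balls in two layers, but I did not count them one by one. The stem was clear.
- **Vial:** Going by the arm pose, the mouth is about 7 mm from the funnel axis and 63 mm above the rim, at 132° from vertical. The arm was still, and the force readings stayed within noise (about 1 N).
- **Capped vials:** Both caps were within about 1 mm of where they started.

**Failures or disagreements:** My first approach angle ran an elbow joint up to its limit and ended about 8° off target. I changed to a different approach before touching anything. The gripper read about 28 mm on the 30 mm vial, but the hold was steady throughout.

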